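# Weigh a sample tube and clip it into the rack

### The job

Weigh the loose sample tube: lay it gently on the pan of the letter scale, without driving the pan down to its stop, and let go so that the pan alone carries it and settles. Then take it off again and press it sideways into the one free pair of spring clips in the rack until it snaps fully home, level and centred on the clips, with its cap pointing the same way as the caps of the tubes already filed, and let go. Leave the filed tubes and the other things on the bench where they are.

Things in the scene. Friction and masses are not known exactly. Their poses are not given: they have to be found in the camera images.
- tube_mid (a point): the loose sample tube: plain aluminium cylinder 32 mm in diameter and 150 mm long overall, 0.12 to 0.21 kg, lying on its side on the bench; one end is a black eight-sided screw cap (the last 28 mm, 32 mm across flats) that stops it rolling. Point on the tube's axis half-way along, 16 mm above what it lies on; x runs along the axis towards the cap
- tube_cap (a point): centre of the outer face of the loose tube's cap, 75 mm from tube_mid along its x
- tube: the same loose tube; its origin and axes are those of tube_mid
- pan (a joint): how far the pan of the spring letter scale has sunk, in m: 0 empty, 0.022 at its stop; about 4 mm for every 100 g, damped. The pan springs back when unloaded
- pan_top (a point): centre of the top face of the scale's flat steel pan, 180 mm (x) by 140 mm (y), 95 mm above the bench when empty; it sinks with the pan. x of the scale is the pan's long direction, z up. The scale has a grey housing with a round dial and stays fixed to the bench
- seat0 (a point): seat in the free clips: where the middle of the tube's axis must come to rest, 46 mm above the bench. x: direction of the clipped tube's axis, towards the side where the filed tubes have their caps; z up. The tube rests here on two saddles, 16 mm below this point. Unsnapped, it lies on the clips' lips about 20 mm too high
- clips0: the free pair of sprung steel clips, fixed to the rack and open upwards; origin on the bench under seat0, same axes. Each clip is 12 mm wide, centred 28 mm either side of the seat along x, leaving 44 mm between them for fingers (the floor there is 40 mm below the tube's axis)
- clip_mouth0 (a point): point 11 mm above seat0, at the narrowest of the clips' mouth: 25 mm between the lips, flaring to 38 mm at the jaws' tops, 19 mm above the seat. Pushed straight down, the tube springs the jaws apart (7 to 15 N in all) and drops onto the saddles, where they hold it when let go; pulling it out takes about 12 N
- rack: the rack: low grey steel tray, fixed to the bench, 345 mm (x) by 150 mm (y), origin under its centre. Four clip stations stand side by side along its x, 80 mm apart; three hold tubes like the loose one and the free one may be any of the four. The tubes lie across the tray, caps to its -y side
- filed1: a filed tube in its clips, same size as the loose tube, origin on its axis at mid-length, x towards its cap; to be left alone
- filed2: a second filed tube, described as filed1; to be left alone
- filed3: a third filed tube, described as filed1; to be left alone
- stapler: black desk stapler, 125 by 36 by 48 mm, origin under its centre; a bystander
- dispenser: heavy desk tape dispenser, 150 by 58 by 95 mm, origin under its centre; a bystander
- marker: marker pen 140 mm long and 17 mm thick, white with a black cap, origin under its middle; a bystander
- stamp_pad: flat stamp pad tin, 75 by 110 by 17 mm, origin under its centre; a bystander
- wood_stamp: hand stamp with a turned wooden handle, 48 by 28 by 70 mm, origin under its centre; a bystander
- staple_box: small box of staples, 50 by 85 by 32 mm, origin under its centre; a bystander
Mind the look-alikes: they are no part of the job. What is shaped like the tube but blue is not meant.

How it is judged:
By the outcome, as a careful person would: the job done as asked, in the order asked, and still so for the second after the job is handed in, with the robot touching nothing.
It also fails if it takes over 53 s, if anything falls off the work surface, if the arm or the gripper's body presses on something with over 40 N, if the wrist force passes 120 N, or if a joint passes its speed limit or range.

### The arm

A 6-joint arm with a two-finger parallel gripper is mounted at the origin on the work surface. World frame = base frame: x ahead of the robot, y to its left, z up, the work surface at z = 0. Lengths are in mm, angles in rad, forces in N, time in s.
With the tool pointing down it reaches from about 400 to 925 mm from the base axis. Payload 12.5 kg.
Tool frame: the origin (TCP) lies midway between the tips of the shut fingers; the grasp point (between the pads) lies 19 mm behind it; z points along the fingers, y is the line along which they close (so a half turn about z gives the same grasp; the last joint's range is limited). The gripper opens to 95 mm and grips with 3 to 60 N. Pads are 20 mm wide; open, the fingers measure 119 mm over their backs; the gripper's body (75 mm by 180 mm) begins 59 mm behind the grasp point.
Start: joints at [-1.379, 0.491, 1.559, -0, 1.092, -0.106], TCP at [183.409, -597.501, 214.661] pointing down, gripper open.
Joint ranges: [-3.1, 3.1], [-0.84, 2.19], [0.05, 2.79], [-1.13, 4.28], [0.06, 2.93], [-2.69, 2.69]. Speed limits (rad/s): [2.22, 2.22, 2.79, 3.14, 3.14, 3.14].

### API

Orientations are given as [roll, pitch, yaw] about the fixed x, y, z axes, in that order (R = Rz(yaw) Ry(pitch) Rx(roll)).
In Python, from cell import env gives the robot as it stands.
- The arm moves only by the tool arm_command, never from a script. Its argument "targets" is a list of rows, each a list of 5 numbers: the shift along the tool's x, y, z in mm, then the turn about the tool's z in degrees, then the opening, from 0 (shut) to 1 (fully open). In form: [[tx, ty, tz, roll, fingers], ...]. A call has 1 to 5 rows; each row is the pose to reach, as a shift and turn from the pose commanded when the call began, along the tool's axes at that moment; what a row does not reach only later rows make up. A row lasts 1/10 s, in which the tool goes at most 50 mm and 8.59 degrees, less where a joint would pass 70% of its speed; a pose out of reach is approached as far as the arm can. A call with a gripper value outside its range is refused whole. The fingers move at their own pace and stop on an object; the grip force is fixed at half the most. Time passes only in rows, so rows that repeat a pose let the fingers close. It gives the time, the measured TCP pose, the force, the opening and the grip force at its end, in the units of the state.
- env.state(): the state, without advancing time (a new reading comes with each control period).
- env.read_camera(name): name is "scene" or "top"; returns a dict with "frame" (420x560x3 uint8, red, green, blue), "vertical_fov" (degrees; the focal length in pixels is half the picture's height over the tangent of half this angle, whatever the lens; pixels are square), "cx", "cy" (the principal point, pixels), "world_from_camera" (4x4, takes a point from camera to world coordinates). Camera axes: x right, y down, z forward; pixel columns grow to the right and rows downward; lengths in mm; the calibration is good to about 2 mm. A picture is of the moment at which its call begins. There is no depth.
- env.job_done(): hands the job in; it is judged then, once.
The state is a dict: "t": time; "joints": joint angles; "qvel": joint speeds; "tau": joint torques, N m; "eef_pos": TCP position; "tcp_rot": TCP orientation; "ft_force": force on the tool from outside, world axes, zero at the start; "moment": the same for the moment, N m; "opening": opening from 0.0 (shut) to 1.0 (fully open); "grip_force": force on a finger pad.
Only numpy, scipy, OpenCV 4.12 (cv2) and the standard library are available. Lean on these libraries where they do the work, as an engineer would, in place of code of your own. Each camera call takes 0.05 s, during which the arm holds its last target. There are 200 camera calls.

## Working session

There is one attempt and no reset: what is moved stays moved. The work goes in short steps, Python scripts to look and compute and a tool call to move; the robot and the scene stay as the last step left them, time stands still between calls to the robot, and variables do not carry over. Pictures are saved under pics/ and viewed, at most 10 in all, crops included, and the job is handed in when it is done.

Besides the shell and the picture viewer there is one more tool, called after "Call:" by a JSON object that holds its "method" and its "body", one argument or row to a line. arm_command: Moves the arm, as the interface text tells. Its arguments: {"type":"object","properties":{"targets":{"type":"array","items":{"type":"array","items":{"type":"number"}}}},"required":["targets"]}

```bash
mkdir -p pics
cat > h.py <<'E'
import numpy as np, cv2
from cell import env
def cam(n):
    r=env.read_camera(n); f=r["frame"].shape[0]/2/np.tan(np.radians(r["vertical_fov"])/2)
    return r["frame"],f,r["cx"],r["cy"],np.array(r["world_from_camera"])
def px2w(c,u,v,z):
    _,f,cx,cy,T=c; d=T[:3,:3]@np.array([(u-cx)/f,(v-cy)/f,1]); o=T[:3,3]
    return o+d*(z-o[2])/d[2]
def w2px(c,p):
    _,f,cx,cy,T=c; q=T[:3,:3].T@(np.array(p,float)-T[:3,3]); return np.round([f*q[0]/q[2]+cx,f*q[1]/q[2]+cy],1)
def save(c,n,crop=None,s=1):
    im=c[0][:,:,::-1]
    if crop: a,b,w,h=crop; im=im[b:b+h,a:a+w]
    cv2.imwrite("pics/"+n,cv2.resize(im,None,fx=s,fy=s,interpolation=cv2.INTER_CUBIC))
E
python3 - <<'E'
from h import *
for n in("top","scene"):
    c=cam(n); save(c,n+"0.png",s=1.42); print(n,c[1:4],c[4].round(3).tolist())
print(env.state())
E
```

```text
top (np.float64(385.07294811933986), 276.2878974800328, 209.71996412696302) [[0.043, -0.977, 0.211, 304.088], [-0.999, -0.043, 0.007, 64.418], [0.002, -0.211, -0.978, 1330.472], [0.0, 0.0, 0.0, 1.0]]
scene (np.float64(506.34712701686766), 279.60253951645063, 216.0872195352933) [[-0.7, 0.549, -0.458, 1192.362], [0.714, 0.546, -0.438, 692.458], [0.01, -0.633, -0.774, 1199.677], [0.0, 0.0, 0.0, 1.0]]
{'t': 0.1, 'joints': array([-1.37858749e+00,  4.91475729e-01,  1.55940459e+00, -4.20395765e-06,
        1.09168553e+00, -1.05610256e-01]), 'qvel': array([-0.00254346, -0.0019084 , -0.00151668, -0.00017732, -0.00153786,
       -0.00115724]), 'tau': array([ 2.52586338e-03, -6.13625765e+01, -2.58605254e+01,  6.94099884e-02,
        4.70910617e-02, -5.57867259e-05]), 'eef_pos': array([ 183.36998036, -597.265656  ,  214.12927484]), 'tcp_rot': array([-3.14062448e+00, -9.88809400e-05,  2.97820987e-01]), 'ft_force': array([-1.22905653,  0.67171048, -0.86298239]), 'moment': array([ 0.02983157, -0.01801988, -0.0224071 ]), 'grip_force': 0.0, 'opening': 1.0000106831534714}
```

View pics/top0.png

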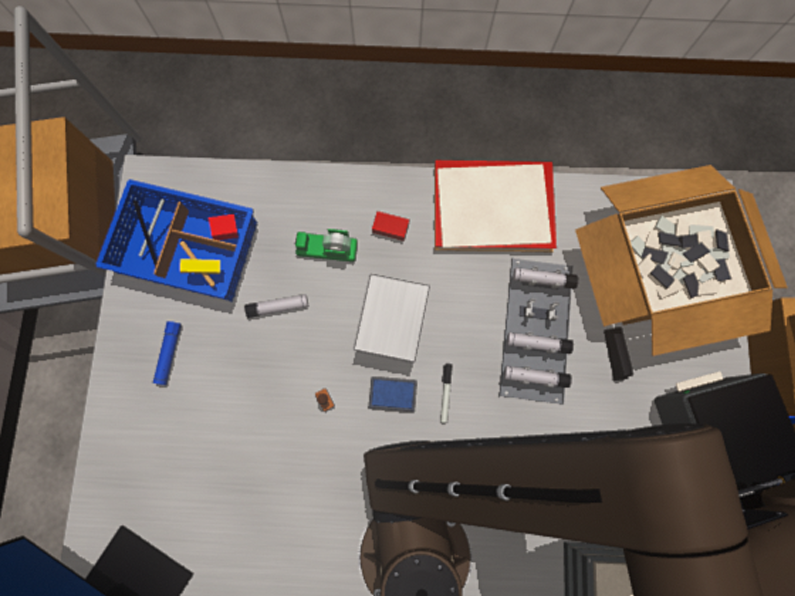

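View pics/scene0.png

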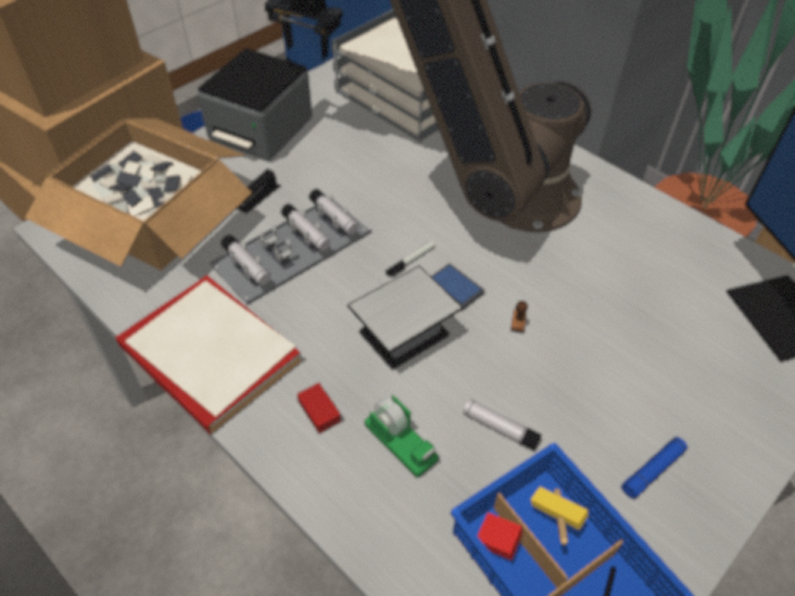

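The top view shows the loose tube at (277,306), with its cap to the left at (250,310). The pan is at about (392,320), and the free clips are at (538,313), second station from the top. Filed caps point right (−y). The blue cylinder at (167,352) is the decoy. Next I'll zoom in.

Run:
```python
from h import *
c=cam("top"); d=cam("scene")
def cr(c,a,b,w,h,s): return cv2.resize(c[0][b:b+h,a:a+w,::-1],(w*s,h*s),interpolation=cv2.INTER_CUBIC)
# top: tube 165..225,195..235 ; pan 240..310,185..265 ; rack 345..415,175..290
A=cr(c,165,195,60,35,6); B=cr(c,345,178,70,110,5); C=cr(c,240,185,70,80,5)
M=np.zeros((600,800,3),np.uint8)
M[:210,:360]=A; M[:550,450:800]=B; M[200:600,0:350]=C
cv2.imwrite("pics/mos.png",M)
def px(u,v): return px2w(c,u,v,0)
```

```text
(no output)
```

View pics/mos.png

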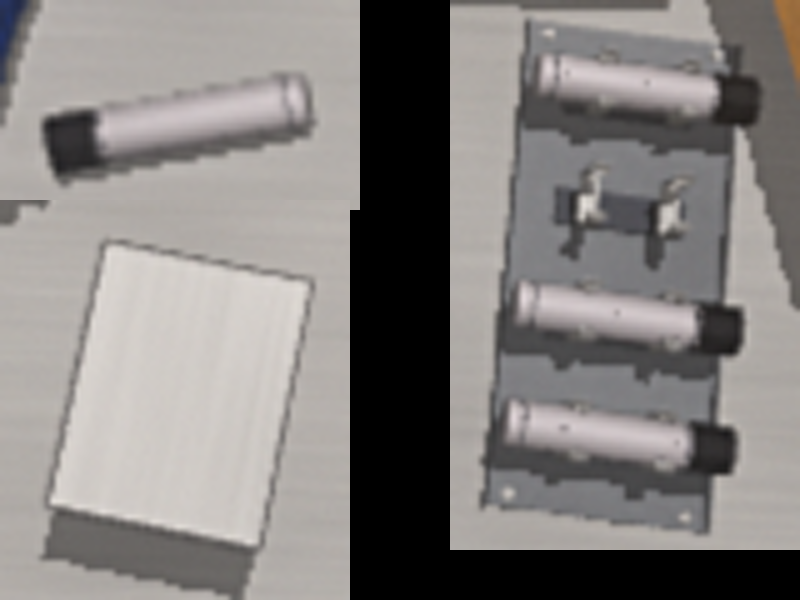

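The mosaic gives tube ends at (51,148) for the cap and (308,101), and the pan corners are clear. The filed tubes' end points are readable, so I can interpolate the free seat from them.

```bash
cat > m.py <<'E'
from h import *
c=cam("top"); d=cam("scene")
def rep(n,p,q,z):
    P=px2w(c,*p,z);Q=px2w(c,*q,z); v=P-Q
    print(n,"mid",((P+Q)/2).round(1),"len",np.linalg.norm(v).round(1),"yaw",np.degrees(np.arctan2(v[1],v[0])).round(1)); return (P+Q)/2,v/np.linalg.norm(v)
t=lambda x,y:(165+x/6-.4,195+y/6-.4)
r=lambda x,y:(345+(x-450)/5-.4,178+y/5-.4)
p=lambda x,y:(240+x/5-.4,185+(y-200)/5-.4)
out={}
m,v=rep("tube",t(51,148),t(308,101),16); out['t']=(m,v)
F=[rep("f",r(*a),r(*b),46) for a,b in(((757,101),(540,74)),((741,332),(516,302)),((734,451),(505,422)))]
rep("clips",r(668,208),r(590,203),55)
k=[0,160,240]; A=np.polyfit(k,np.array([f[0] for f in F]),1); print("step",np.linalg.norm(A[0])*80,"seat",(A[0]*80+A[1]).round(1),"rackx yaw",np.degrees(np.arctan2(-A[0][1],-A[0][0])), np.degrees(np.arctan2(A[0][1],A[0][0])))
C=[px2w(c,*p(*a),95) for a in((105,241),(313,284),(259,548),(49,506))]
print("pan",np.mean(C,0).round(1),[np.linalg.norm(C[i]-C[i-1]).round(1) for i in range(4)],"yaw",np.degrees(np.arctan2(*( (C[0]+C[1]-C[2]-C[3])[[1,0]]))).round(1))
im=cv2.resize(d[0][:,:,::-1],None,fx=4,fy=4,interpolation=cv2.INTER_CUBIC).copy()
def dot(P,col): u=(w2px(d,P)+.5)*4; cv2.circle(im,tuple(int(x) for x in u),3,col,-1)
for m,v in [out['t']]+F:
    for s in(-75,0,75): dot(m+s*v,(0,0,255))
for P in C: dot(P,(0,255,0))
dot(A[0]*80+A[1],(255,0,0))
a=im[4*275:4*320,4*315:4*390]; b=im[4*125:4*215,4*145:4*270]; e=im[4*180:4*260,4*235:4*335]
M=np.zeros((600,800,3),np.uint8); 
for q,(x,y) in((a,(0,0)),(b,(300,0)),(e,(0,280-80+80))): M[y:y+q.shape[0],x:x+q.shape[1]]=q[:600-y]
cv2.imwrite("pics/chk.png",M)
E
python3 m.py
```

```text
tube mid [555.1 356.7  16. ] len 150.3 yaw 103.2
f mid [ 648.8 -295.9   46. ] len 149.6 yaw -94.9
f mid [ 489.1 -279.9   46. ] len 151.3 yaw -95.2
f mid [ 409.1 -272.9   46. ] len 151.9 yaw -94.7
clips mid [ 563.5 -279.    55. ] len 52.6 yaw -91.2
step 80.26647600139306 seat [ 568.9 -288.    46. ] rackx yaw -5.515565946737847 174.48443405326216
pan [525.7  72.2  95. ] [np.float64(179.4), np.float64(140.5), np.float64(177.7), np.float64(137.6)] yaw -9.1
```

View pics/chk.png

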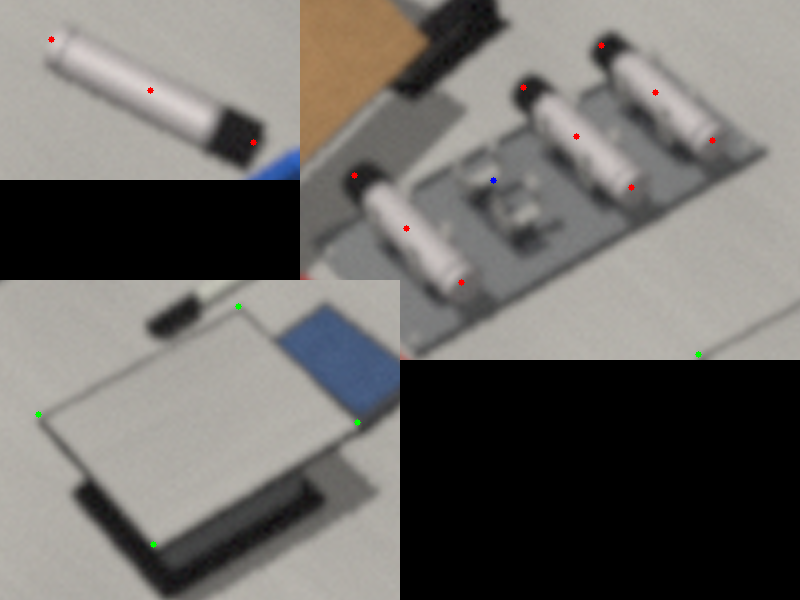

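The scene overlay agrees with the top-camera estimates to about 3 mm. The wrist range (q6 = q1+90°−yaw) can't take one grasp all the way to the required cap direction. I'll regrasp with a half turn at the scale.

```bash
cat > plan.py <<'E'
import sys,numpy as np
from cell import env
# args: waypoints x,y,z,yawdeg ; prints tool-frame shifts, each from the previous waypoint
s=env.state(); p=np.array(s["eef_pos"]); yaw=np.degrees(s["tcp_rot"][2])
print("now",p.round(1),round(yaw,2),"t",s["t"],"F",np.round(s["ft_force"],1),"op",round(s["opening"],3))
for a in sys.argv[1:]:
    x,y,z,w=map(float,a.split(",")); d=np.array([x,y,z])-p; r=np.radians(yaw); c,n=np.cos(r),np.sin(r)
    dw=(w-yaw+180)%360-180
    print(a,"->",[round(d[0]*c+d[1]*n,1),round(d[0]*n-d[1]*c,1),round(-d[2],1),round(-dw,1)],"len",round(np.linalg.norm(d)))
    p=np.array([x,y,z]);yaw=w
E
python3 plan.py 320,-400,215,39 450,-190,215,60 540,30,215,82 555,250,180,103.2 555,356.7,100,103.2
```

```text
now [ 183.4 -597.4  214.5] 17.06 t 0.3 F [-0.6  0.1  0. ] op 0.998
320,-400,215,39 -> [np.float64(188.5), np.float64(-148.7), np.float64(-0.5), np.float64(-21.9)] len 240
450,-190,215,60 -> [np.float64(233.2), np.float64(-81.4), np.float64(-0.0), -21.0] len 247
540,30,215,82 -> [np.float64(235.5), np.float64(-32.1), np.float64(-0.0), -22.0] len 238
555,250,180,103.2 -> [np.float64(219.9), np.float64(-15.8), np.float64(35.0), -21.2] len 223
555,356.7,100,103.2 -> [np.float64(103.9), np.float64(24.4), np.float64(80.0), -0.0] len 133
```

Call:
{"method": "arm_command", "body": {
  "targets": [
    [38, -30, 0, -4.4, 1],
    [75, -60, 0, -8.8, 1],
    [113, -89, 0, -13.2, 1],
    [151, -119, 0, -17.5, 1],
    [189, -149, 0, -22, 1]
  ]
}}

```text
t: 0.8
eef_pos: [321.1, -398.0, 214.7]
tcp_rot: [3.141, 0.0, 0.684]
ft_force: [1.2, -0.3, -0.8]
opening: 1.002
grip_force: 0.0
```

Tracks well.

Call:
{"method": "arm_command", "body": {
  "targets": [
    [47, -16, 0, -4.2, 1],
    [93, -33, 0, -8.4, 1],
    [140, -49, 0, -12.6, 1],
    [186, -65, 0, -16.8, 1],
    [233, -81, 0, -21, 1]
  ]
}}

```text
t: 1.3
eef_pos: [451.0, -188.1, 214.9]
tcp_rot: [3.141, 0.0, 1.051]
ft_force: [0.7, 0.2, -0.8]
opening: 1.002
grip_force: 0.0
```

Call:
{"method": "arm_command", "body": {
  "targets": [
    [47, -6, 0, -4.4, 0.8],
    [94, -13, 0, -8.8, 0.8],
    [141, -19, 0, -13.2, 0.8],
    [188, -26, 0, -17.6, 0.8],
    [235, -32, 0, -22, 0.8]
  ]
}}

```text
t: 1.8
eef_pos: [540.2, 31.8, 214.8]
tcp_rot: [3.141, 0.0, 1.436]
ft_force: [0.9, -0.1, 0.3]
opening: 0.798
grip_force: 0.0
```

Call:
{"method": "arm_command", "body": {
  "targets": [
    [44, -3, 7, -4.2, 0.8],
    [88, -6, 14, -8.5, 0.8],
    [132, -9, 21, -12.7, 0.8],
    [176, -13, 28, -17, 0.8],
    [220, -16, 35, -21.2, 0.8]
  ]
}}

```text
t: 2.3
eef_pos: [554.1, 251.7, 179.3]
tcp_rot: [3.142, 0.0, 1.805]
ft_force: [1.1, 0.0, 0.7]
opening: 0.798
grip_force: 0.0
```

Call:
{"method": "arm_command", "body": {
  "targets": [
    [35, 8, 25, 0, 0.8],
    [70, 16, 50, 0, 0.8],
    [104, 24, 80, 0, 0.8],
    [104, 24, 80, 0, 0.8]
  ]
}}

```text
t: 2.7
eef_pos: [551.7, 359.3, 95.2]
tcp_rot: [-3.136, 0.001, 1.805]
ft_force: [-0.2, -1.1, -0.4]
opening: 0.8
grip_force: 0.0
```

```bash
python3 plan.py 555.1,356.7,4,103.2
python3 - <<'E'
from h import *
c=cam("top"); save(c,"t1.png",(150,170,100,90),6)
print(w2px(c,env.state()["eef_pos"]))
E
```

```text
now [551.7 359.3  95.2] 103.44 t 2.7 F [-0.2 -1.1 -0.4] op 0.8
555.1,356.7,4,103.2 -> [np.float64(-3.4), np.float64(2.7), np.float64(91.2), np.float64(0.2)] len 91
[189.1 211.2]
```

View pics/t1.png

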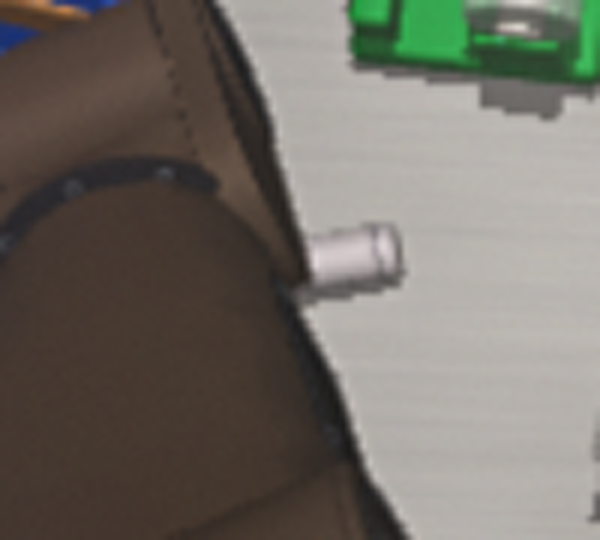

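The arm hides most of the tube from above; only its plain end shows, at about (385,255). Now I'll descend.

Call:
{"method": "arm_command", "body": {
  "targets": [
    [-1, 1, 30, 0, 0.8],
    [-2, 2, 60, 0, 0.8],
    [-3, 3, 80, 0, 0.8],
    [-3, 3, 80, 0, 0.8]
  ]
}}

```text
t: 3.15
eef_pos: [557.0, 352.8, 18.1]
tcp_rot: [-3.139, 0.001, 1.801]
ft_force: [0.5, -0.8, -0.8]
opening: 0.799
grip_force: 0.0
```

```bash
python3 plan.py 555.1,356.7,4,103.2
```

```text
now [557.  352.8  18.1] 103.2 t 3.15 F [ 0.5 -0.8 -0.8] op 0.799
555.1,356.7,4,103.2 -> [np.float64(4.2), np.float64(-1.0), np.float64(14.1), np.float64(0.0)] len 15
```

Call:
{"method": "arm_command", "body": {
  "targets": [
    [3, -1, 10, 0, 0.8],
    [3, -1, 13, 0, 0.8],
    [3, -1, 13, 0, 0.8]
  ]
}}

```text
t: 3.45
eef_pos: [555.9, 357.1, 7.2]
tcp_rot: [3.141, -0.0, 1.802]
ft_force: [0.2, 0.0, -0.7]
opening: 0.801
grip_force: 0.0
```

Call:
{"method": "arm_command", "body": {
  "targets": [
    [0, 0, 2, 0, 0.6],
    [0, 0, 3, 0, 0],
    [0, 0, 3, 0, 0],
    [0, 0, 3, 0, 0],
    [0, 0, 3, 0, 0]
  ]
}}

```text
t: 3.95
eef_pos: [555.8, 357.0, 3.7]
tcp_rot: [3.141, 0.0, 1.802]
ft_force: [0.1, -0.3, -0.1]
opening: 0.438
grip_force: 0.0
```

Call:
{"method": "arm_command", "body": {
  "targets": [
    [0, 0, 0, 0, 0],
    [0, 0, 0, 0, 0],
    [0, 0, 0, 0, 0]
  ]
}}

```text
t: 4.25
eef_pos: [556.0, 357.1, 3.7]
tcp_rot: [3.141, -0.0, 1.802]
ft_force: [-0.3, 0.4, 0.3]
opening: 0.332
grip_force: 29.9
```

```bash
python3 plan.py 555.5,357,150,103.2 545,250,160,132 525.7,72.2,140,171 525.7,72.2,110,171
```

```text
now [556.  357.1   3.7] 103.26 t 4.25 F [-0.3  0.4  0.3] op 0.332
555.5,357,150,103.2 -> [np.float64(0.0), np.float64(-0.5), np.float64(-146.3), np.float64(0.1)] len 146
545,250,160,132 -> [np.float64(-101.8), np.float64(-34.7), np.float64(-10.0), -28.8] len 108
525.7,72.2,140,171 -> [np.float64(-119.2), np.float64(-133.3), np.float64(20.0), -39.0] len 180
525.7,72.2,110,171 -> [np.float64(0.0), np.float64(0.0), np.float64(30.0), -0.0] len 30
```

Call:
{"method": "arm_command", "body": {
  "targets": [
    [0, 0, -20, 0, 0],
    [0, 0, -60, 0, 0],
    [0, 0, -100, 0, 0],
    [0, 0, -140, 0, 0],
    [0, 0, -146, 0, 0]
  ]
}}

```text
t: 4.75
eef_pos: [557.1, 357.8, 154.4]
tcp_rot: [3.135, -0.002, 1.802]
ft_force: [0.6, 0.8, -3.2]
opening: 0.332
grip_force: 29.9
```

Call:
{"method": "arm_command", "body": {
  "targets": [
    [-20, -7, -2, -6, 0],
    [-41, -14, -4, -12, 0],
    [-61, -21, -6, -18, 0],
    [-81, -28, -8, -23, 0],
    [-102, -35, -10, -28.8, 0]
  ]
}}

```text
t: 5.25
eef_pos: [544.4, 248.8, 158.6]
tcp_rot: [-3.14, -0.001, 2.309]
ft_force: [-0.4, 0.5, -1.0]
opening: 0.33
grip_force: 29.9
```

Call:
{"method": "arm_command", "body": {
  "targets": [
    [-24, -27, 4, -7.8, 0],
    [-48, -53, 8, -15.6, 0],
    [-72, -80, 12, -23.4, 0],
    [-95, -107, 16, -31.2, 0],
    [-119, -133, 20, -39, 0]
  ]
}}

```text
t: 5.75
eef_pos: [525.1, 70.9, 138.7]
tcp_rot: [-3.141, -0.001, 2.991]
ft_force: [0.6, -0.4, -2.2]
opening: 0.328
grip_force: 29.9
```

Call:
{"method": "arm_command", "body": {
  "targets": [
    [0, 0, 0, 0, 0],
    [0, 0, 0, 0, 0],
    [0, 0, 0, 0, 0]
  ]
}}

```text
t: 6.05
eef_pos: [526.0, 72.9, 139.3]
tcp_rot: [-3.142, -0.001, 2.984]
ft_force: [-0.2, 0.4, -2.4]
opening: 0.329
grip_force: 29.9
```

```bash
python3 plan.py 525.7,72.2,110,171
python3 - <<'E'
from h import *
c=cam("top"); d=cam("scene"); p=env.state()["eef_pos"]; print(w2px(d,p+[0,0,12.3]))
def cr(c,a,b,w,h,s): return cv2.resize(c[0][b:b+h,a:a+w,::-1],(w*s,h*s),interpolation=cv2.INTER_CUBIC)
cv2.imwrite("pics/p1.png",np.hstack([cr(c,230,160,100,130,4),cr(d,240,130,100,130,4)]))
E
```

```text
now [526.   72.9 139.3] 170.98 t 6.05 F [-0.2  0.4 -2.4] op 0.329
525.7,72.2,110,171 -> [np.float64(0.2), np.float64(-0.7), np.float64(29.3), np.float64(-0.0)] len 29
[284.5 201.3]
```

View pics/p1.png

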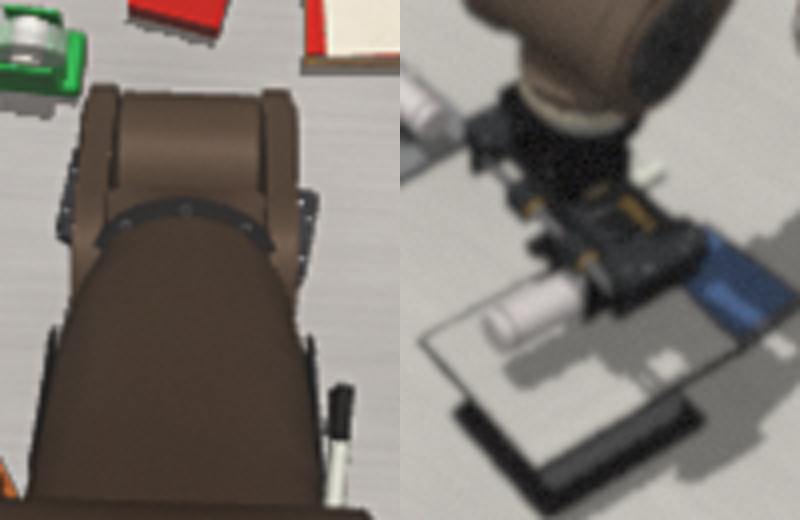

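The right half (scene camera) shows the tube held level over the pan, with its plain end at (510,318) in the crop. I'll lower it slowly.

Call:
{"method": "arm_command", "body": {
  "targets": [
    [0, 0, 12, 0, 0],
    [0, 0, 24, 0, 0],
    [0, 0, 32, 0, 0],
    [0, 0, 36, 0, 0],
    [0, 0, 38, 0, 0]
  ]
}}

```text
t: 6.65
eef_pos: [525.9, 72.3, 100.9]
tcp_rot: [-3.141, -0.001, 2.986]
ft_force: [-0.1, 0.4, -2.3]
opening: 0.33
grip_force: 29.9
```

Call:
{"method": "arm_command", "body": {
  "targets": [
    [0, 0, 0.5, 0, 0],
    [0, 0, 1, 0, 0],
    [0, 0, 1.5, 0, 0],
    [0, 0, 2, 0, 0],
    [0, 0, 2, 0, 0]
  ]
}}

```text
t: 7.15
eef_pos: [526.1, 72.3, 99.7]
tcp_rot: [-3.142, 0.0, 2.986]
ft_force: [-0.4, 0.8, -1.8]
opening: 0.331
grip_force: 29.9
```

Call:
{"method": "arm_command", "body": {
  "targets": [
    [0, 0, 0.5, 0, 0],
    [0, 0, 1, 0, 0],
    [0, 0, 1.5, 0, 0],
    [0, 0, 2, 0, 0],
    [0, 0, 2, 0, 0]
  ]
}}

```text
t: 7.65
eef_pos: [526.1, 72.2, 97.5]
tcp_rot: [-3.141, -0.0, 2.986]
ft_force: [0.4, -0.8, -1.8]
opening: 0.33
grip_force: 29.9
```

Call:
{"method": "arm_command", "body": {
  "targets": [
    [0, 0, 0.5, 0, 0],
    [0, 0, 1, 0, 0],
    [0, 0, 1.5, 0, 0],
    [0, 0, 2, 0, 0],
    [0, 0, 2.5, 0, 0]
  ]
}}

```text
t: 8.15
eef_pos: [526.1, 72.3, 95.1]
tcp_rot: [-3.142, 0.0, 2.986]
ft_force: [-0.3, -0.5, -0.3]
opening: 0.33
grip_force: 29.9
```

Call:
{"method": "arm_command", "body": {
  "targets": [
    [0, 0, 0.5, 0, 0],
    [0, 0, 1, 0, 0],
    [0, 0, 1.5, 0, 0],
    [0, 0, 1.5, 0, 0],
    [0, 0, 1.5, 0, 0]
  ]
}}

```text
t: 8.65
eef_pos: [526.1, 72.2, 93.6]
tcp_rot: [-3.142, 0.0, 2.986]
ft_force: [-1.1, -1.1, -0.2]
opening: 0.33
grip_force: 29.9
```

Load is nearly all on the pan, so I'll release gently.

Call:
{"method": "arm_command", "body": {
  "targets": [
    [0, 0, 0, 0, 0.4],
    [0, 0, 0, 0, 0.5],
    [0, 0, 0, 0, 0.6],
    [0, 0, 0, 0, 0.7],
    [0, 0, 0, 0, 0.8]
  ]
}}

```text
t: 9.15
eef_pos: [526.1, 72.2, 93.6]
tcp_rot: [-3.142, 0.0, 2.986]
ft_force: [-0.0, -0.7, 0.9]
opening: 0.679
grip_force: 0.0
```

Call:
{"method": "arm_command", "body": {
  "targets": [
    [0, 0, 0, 0, 0.8],
    [0, 0, -5, 0, 0.8],
    [0, 0, -20, 0, 0.8],
    [0, 0, -50, 0, 0.8],
    [0, 0, -75, 0, 0.8]
  ]
}}

```text
t: 9.65
eef_pos: [526.1, 72.3, 170.0]
tcp_rot: [-3.141, 0.0, 2.986]
ft_force: [-0.4, 0.3, 0.0]
opening: 0.804
grip_force: 0.0
```

Call:
{"method": "arm_command", "body": {
  "targets": [
    [0, 0, 0, 8, 0.8],
    [0, 0, 0, 16, 0.8],
    [0, 0, 0, 24, 0.8],
    [0, 0, 0, 32, 0.8],
    [0, 0, 0, 40, 0.8]
  ]
}}

```text
t: 10.15
eef_pos: [526.1, 72.3, 169.0]
tcp_rot: [3.141, 0.0, 2.282]
ft_force: [0.1, 0.3, -0.5]
opening: 0.797
grip_force: 0.0
```

Call:
{"method": "arm_command", "body": {
  "targets": [
    [0, 0, 0, 8, 0.8],
    [0, 0, 0, 16, 0.8],
    [0, 0, 0, 24, 0.8],
    [0, 0, 0, 32, 0.8],
    [0, 0, 0, 40, 0.8]
  ]
}}

```text
t: 10.65
eef_pos: [526.1, 72.3, 169.0]
tcp_rot: [3.141, 0.0, 1.584]
ft_force: [-0.6, 0.4, -1.3]
opening: 0.797
grip_force: 0.0
```

Call:
{"method": "arm_command", "body": {
  "targets": [
    [0, 0, 0, 8, 0.8],
    [0, 0, 0, 16, 0.8],
    [0, 0, 0, 24, 0.8],
    [0, 0, 0, 32, 0.8],
    [0, 0, 0, 40, 0.8]
  ]
}}

```text
t: 11.15
eef_pos: [526.1, 72.3, 169.0]
tcp_rot: [3.141, -0.0, 0.885]
ft_force: [-0.0, 0.4, 0.2]
opening: 0.8
grip_force: 0.0
```

Call:
{"method": "arm_command", "body": {
  "targets": [
    [0, 0, 0, 8, 0.8],
    [0, 0, 0, 16, 0.8],
    [0, 0, 0, 24, 0.8],
    [0, 0, 0, 32, 0.8],
    [0, 0, 0, 40, 0.8]
  ]
}}

```text
t: 11.65
eef_pos: [526.1, 72.3, 169.0]
tcp_rot: [3.141, -0.0, 0.187]
ft_force: [0.7, 0.2, -0.1]
opening: 0.802
grip_force: 0.0
```

Call:
{"method": "arm_command", "body": {
  "targets": [
    [0, 0, 0, 8, 0.8],
    [0, 0, 0, 16, 0.8],
    [0, 0, 0, 20, 0.8],
    [0, 0, 0, 20, 0.8],
    [0, 0, 0, 20, 0.8]
  ]
}}

```text
t: 12.15
eef_pos: [526.1, 72.2, 168.8]
tcp_rot: [3.142, -0.0, -0.154]
ft_force: [0.3, 0.5, -0.1]
opening: 0.799
grip_force: 0.0
```

```bash
python3 plan.py 526.1,72.2,92,-9
python3 - <<'E'
from h import *
d=cam("scene"); save(d,"s2.png",(235,120,120,130),4)
E
```

```text
now [526.1  72.2 168.8] -8.81 t 12.15 F [ 0.3  0.5 -0.1] op 0.799
526.1,72.2,92,-9 -> [np.float64(0.0), np.float64(0.0), np.float64(76.8), np.float64(0.2)] len 77
```

View pics/s2.png

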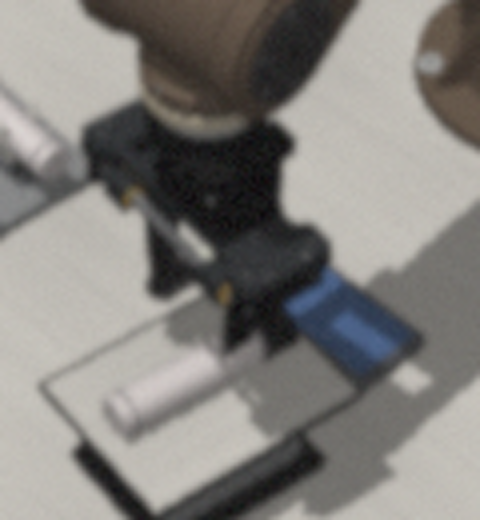

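The scene shows the tube lying alone on the pan, at about (180,390), with the fingers clear. I'll regrasp it with the wrist half-turned.

Call:
{"method": "arm_command", "body": {
  "targets": [
    [0, 0, 0, 0, 0.8],
    [0, 0, 0, 0, 0.8],
    [0, 0, 0, 0, 0.8],
    [0, 0, 0, 0, 0.8],
    [0, 0, 0, 0, 0.8]
  ]
}}

```text
t: 12.7
eef_pos: [526.1, 72.3, 168.6]
tcp_rot: [3.141, 0.0, -0.156]
ft_force: [-0.4, -0.9, -0.1]
opening: 0.802
grip_force: 0.0
```

Call:
{"method": "arm_command", "body": {
  "targets": [
    [0, 0, 30, 0, 0.8],
    [0, 0, 55, 0, 0.8],
    [0, 0, 70, 0, 0.8],
    [0, 0, 76, 0, 0.8],
    [0, 0, 76, 0, 0.8]
  ]
}}

```text
t: 13.2
eef_pos: [525.9, 72.2, 92.2]
tcp_rot: [3.141, 0.001, -0.156]
ft_force: [0.9, -0.2, 0.7]
opening: 0.799
grip_force: 0.0
```

Call:
{"method": "arm_command", "body": {
  "targets": [
    [0, 0, 0, 0, 0.6],
    [0, 0, 0, 0, 0.45],
    [0, 0, 0, 0, 0.3],
    [0, 0, 0, 0, 0],
    [0, 0, 0, 0, 0]
  ]
}}

```text
t: 13.7
eef_pos: [526.2, 72.3, 92.9]
tcp_rot: [3.142, -0.001, -0.156]
ft_force: [-0.1, -0.7, 0.1]
opening: 0.435
grip_force: 0.0
```

Call:
{"method": "arm_command", "body": {
  "targets": [
    [0, 0, 0, 0, 0],
    [0, 0, 0, 0, 0],
    [0, 0, 0, 0, 0],
    [0, 0, 0, 0, 0]
  ]
}}

```text
t: 14.1
eef_pos: [526.1, 72.3, 92.6]
tcp_rot: [3.142, -0.0, -0.156]
ft_force: [-0.5, 0.7, 1.2]
opening: 0.331
grip_force: 29.9
```

```bash
python3 plan.py 526.1,72.3,170,-9 534,10,170,20 560,-140,165,53 569,-288,140,84.9
```

```text
now [526.1  72.3  92.6] -8.94 t 14.1 F [-0.5  0.7  1.2] op 0.331
526.1,72.3,170,-9 -> [np.float64(-0.0), np.float64(-0.0), np.float64(-77.4), np.float64(0.1)] len 77
534,10,170,20 -> [np.float64(17.5), np.float64(60.3), np.float64(-0.0), -29.0] len 63
560,-140,165,53 -> [np.float64(-26.9), np.float64(149.8), np.float64(5.0), -33.0] len 152
569,-288,140,84.9 -> [np.float64(-112.8), np.float64(96.3), np.float64(25.0), -31.9] len 150
```

Call:
{"method": "arm_command", "body": {
  "targets": [
    [0, 0, -8, 0, 0],
    [0, 0, -25, 0, 0],
    [0, 0, -45, 0, 0],
    [0, 0, -65, 0, 0],
    [0, 0, -77, 0, 0]
  ]
}}

```text
t: 14.6
eef_pos: [526.3, 72.3, 171.3]
tcp_rot: [-3.141, -0.001, -0.156]
ft_force: [0.7, 0.2, -2.0]
opening: 0.332
grip_force: 29.9
```

Call:
{"method": "arm_command", "body": {
  "targets": [
    [4, 12, 0, -6, 0],
    [8, 24, 0, -12, 0],
    [11, 36, 0, -18, 0],
    [14, 48, 0, -24, 0],
    [17.5, 60, 0, -29, 0]
  ]
}}

```text
t: 15.1
eef_pos: [533.9, 9.8, 169.6]
tcp_rot: [-3.141, 0.0, 0.354]
ft_force: [-0.7, 0.1, -1.7]
opening: 0.329
grip_force: 29.9
```

Call:
{"method": "arm_command", "body": {
  "targets": [
    [-5, 30, 1, -6.6, 0],
    [-11, 60, 2, -13.2, 0],
    [-16, 90, 3, -19.8, 0],
    [-22, 120, 4, -26.4, 0],
    [-27, 150, 5, -33, 0]
  ]
}}

```text
t: 15.6
eef_pos: [560.0, -141.1, 164.6]
tcp_rot: [-3.141, 0.0, 0.931]
ft_force: [-0.1, 0.4, -1.7]
opening: 0.33
grip_force: 29.9
```

Call:
{"method": "arm_command", "body": {
  "targets": [
    [-23, 19, 5, -6.4, 0],
    [-45, 39, 10, -12.8, 0],
    [-68, 58, 15, -19.1, 0],
    [-90, 77, 20, -25.5, 0],
    [-113, 96, 25, -31.9, 0]
  ]
}}

```text
t: 16.1
eef_pos: [568.7, -289.0, 139.3]
tcp_rot: [-3.141, -0.0, 1.487]
ft_force: [0.6, -0.5, -1.9]
opening: 0.328
grip_force: 29.9
```

Call:
{"method": "arm_command", "body": {
  "targets": [
    [0, 0, 20, 0, 0],
    [0, 0, 40, 0, 0],
    [0, 0, 60, 0, 0],
    [0, 0, 60, 0, 0],
    [0, 0, 60, 0, 0]
  ]
}}

```text
t: 16.6
eef_pos: [569.0, -287.9, 79.9]
tcp_rot: [-3.141, -0.0, 1.483]
ft_force: [-0.2, -0.5, -1.3]
opening: 0.327
grip_force: 29.9
```

```bash
python3 plan.py 569,-288,60,84.9
python3 - <<'E'
from h import *
c=cam("top"); d=cam("scene"); p=env.state()["eef_pos"]
print(w2px(d,p+[0,0,12]),w2px(c,p+[0,0,12]))
def cr(c,a,b,w,h,s): return cv2.resize(c[0][b:b+h,a:a+w,::-1],(w*s,h*s),interpolation=cv2.INTER_CUBIC)
cv2.imwrite("pics/r1.png",np.hstack([cr(c,335,175,80,115,5),cr(d,145,105,80,115,5)]))
E
```

```text
now [ 569.  -287.9   79.9] 84.96 t 16.6 F [-0.2 -0.5 -1.3] op 0.327
569,-288,60,84.9 -> [np.float64(-0.1), np.float64(0.0), np.float64(19.9), np.float64(0.1)] len 20
[190.8 159.2] [386.2 214.9]
```

View pics/r1.png

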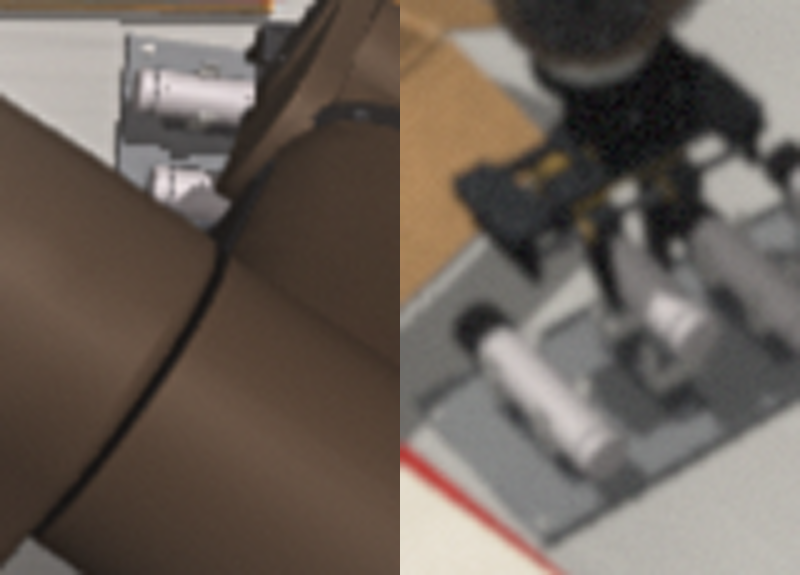

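In the top half, the held tube's plain end is at about (151,187) and filed A's end is at (137,88). In the scene half, the ends are at about (697,350) and (608,455). I'll compare the axial offsets relative to the neighbour.

Run:
```python
from h import *
c=cam("top"); d=cam("scene")
t=lambda x,y:(335+x/5-.4,175+y/5-.4); s=lambda x,y:(145+(x-400)/5-.4,105+y/5-.4)
r=np.radians(84.9); ax=np.array([np.cos(r),np.sin(r),0]); n=np.array([ax[1],-ax[0],0])
for nm,cc,f,h,a in(("top",c,t,(151,187),(137,88)),("scene",d,s,(697,350),(608,455))):
    H=px2w(cc,*f(*h),92); A=px2w(cc,*f(*a),46); print(nm,H.round(1),A.round(1),"axial",(H-A)@ax,"lat",(H-A)@n)
print("expected axial", (np.array([568.9,-288,0])-[648.8,-295.9,0])@ax,"lat",(np.array([568.9,-288,0])-[648.8,-295.9,0])@n)
S=np.array([568.9,-288.,92]); print("nominal end at",(S+75*ax).round(1), "scene px", (w2px(d,S+75*ax)-[145,105]+.4)*5+[400,0])
```

```text
top [ 576.2 -218.1   92. ] [ 655.7 -219.3   46. ] axial -5.86602369008099 lat -79.3157821820091
scene [ 583. -209.   92.] [ 653.  -216.9   46. ] axial 1.6723701046682458 lat -70.43575633997736
expected axial 0.7660700971163933 lat -80.28594607156536
nominal end at [ 575.6 -213.3   92. ] scene px [702. 340.]
```

Run:
```python
from h import *
r=np.radians(84.9); ax=np.array([np.cos(r),np.sin(r),0]); n=np.array([ax[1],-ax[0],0])
pos=np.arange(50,96,2.)
for nm in("top","scene"):
    c=cam(nm); g=c[0].astype(np.float32).mean(2)
    for k,m in(("A",[648.8,-295.9,46]),("B",[489.1,-279.9,46]),("held",[568.9,-288,92])):
        for o in(-8,0,8):
            q=np.array([w2px(c,np.array(m)+s*ax+o*n) for s in pos],np.float32)
            print(nm,k,o,cv2.remap(g,q[None,:,0].copy(),q[None,:,1].copy(),1)[0].astype(int).tolist())
    if nm=="scene":
        for k,m in(("A",[648.8,-295.9,46]),("held",[568.9,-288,92])):
            for s in (50,62):
                q=np.array([w2px(c,np.array(m)+s*ax+o*n) for o in np.arange(-26,27,2)],np.float32)
                print("cross",k,s,cv2.remap(g,q[None,:,0].copy(),q[None,:,1].copy(),1)[0].astype(int).tolist())
```

```text
top A -8 [159, 159, 160, 162, 160, 154, 142, 141, 141, 152, 161, 162, 138, 109, 98, 95, 101, 103, 90, 118, 167, 178, 184]
top A 0 [210, 209, 205, 200, 201, 198, 166, 165, 188, 202, 213, 194, 166, 127, 106, 113, 125, 134, 112, 111, 156, 176, 184]
top A 8 [211, 210, 212, 212, 211, 210, 181, 154, 178, 202, 215, 197, 166, 132, 102, 120, 127, 122, 114, 105, 145, 174, 181]
top B -8 [81, 82, 82, 83, 83, 83, 83, 83, 83, 83, 83, 84, 84, 85, 84, 84, 84, 84, 85, 85, 86, 86, 87]
top B 0 [78, 79, 80, 80, 81, 81, 81, 81, 81, 81, 81, 82, 83, 83, 82, 82, 82, 82, 83, 83, 84, 85, 85]
top B 8 [75, 75, 75, 75, 77, 78, 78, 79, 79, 79, 79, 80, 80, 81, 80, 80, 80, 81, 81, 81, 81, 82, 83]
top held -8 [110, 115, 116, 118, 121, 123, 120, 109, 91, 76, 65, 59, 58, 59, 60, 60, 61, 62, 63, 64, 65, 65, 66]
top held 0 [191, 201, 188, 160, 172, 191, 201, 198, 185, 143, 101, 87, 90, 108, 101, 93, 75, 68, 62, 61, 59, 59, 60]
top held 8 [216, 213, 205, 169, 165, 195, 209, 213, 181, 142, 97, 102, 117, 131, 140, 142, 142, 140, 135, 124, 117, 98, 82]
scene A -8 [180, 175, 171, 169, 168, 169, 170, 169, 159, 147, 135, 122, 
[... 898 characters left out ...]
80, 79]
scene held 8 [177, 172, 171, 171, 173, 174, 168, 160, 147, 133, 122, 114, 109, 107, 105, 104, 101, 100, 97, 94, 89, 85, 83]
cross A 50 [91, 98, 107, 119, 132, 143, 155, 163, 173, 180, 186, 192, 197, 199, 199, 199, 192, 184, 172, 158, 139, 126, 115, 108, 104, 102, 104]
cross A 62 [88, 97, 106, 114, 124, 132, 144, 155, 164, 170, 178, 181, 184, 186, 185, 181, 176, 169, 159, 148, 131, 108, 87, 75, 77, 86, 96]
cross held 50 [66, 76, 89, 101, 115, 130, 143, 155, 164, 171, 175, 176, 176, 178, 180, 181, 180, 177, 169, 160, 146, 130, 110, 95, 79, 71, 62]
cross held 62 [58, 65, 73, 83, 95, 105, 114, 123, 129, 137, 139, 142, 147, 154, 162, 166, 170, 168, 165, 153, 138, 120, 105, 88, 81, 77, 82]
```

Both cameras say the held tube sits about 6.5 mm too far towards the cap side, so I'll shift +6.5 along the tool x. Then I'll lower to the lips and press.

Call:
{"method": "arm_command", "body": {
  "targets": [
    [3, 0, 0, 0, 0],
    [6.5, 0, 5, 0, 0],
    [6.5, 0, 12, 0, 0],
    [6.5, 0, 20, 0, 0],
    [6.5, 0, 22, 0, 0]
  ]
}}

```text
t: 17.4
eef_pos: [569.2, -281.2, 56.3]
tcp_rot: [-3.14, -0.001, 1.483]
ft_force: [0.4, 0.8, 1.0]
opening: 0.332
grip_force: 29.9
```

Call:
{"method": "arm_command", "body": {
  "targets": [
    [0, 0, 1.5, 0, 0],
    [0, 0, 3, 0, 0],
    [0, 0, 4.5, 0, 0],
    [0, 0, 6, 0, 0],
    [0, 0, 6, 0, 0]
  ]
}}

```text
t: 17.9
eef_pos: [569.8, -281.8, 52.3]
tcp_rot: [3.14, 0.001, 1.483]
ft_force: [-0.8, 0.1, 5.1]
opening: 0.331
grip_force: 29.9
```

Call:
{"method": "arm_command", "body": {
  "targets": [
    [0, 0, 1.5, 0, 0],
    [0, 0, 3, 0, 0],
    [0, 0, 4.5, 0, 0],
    [0, 0, 6, 0, 0],
    [0, 0, 6, 0, 0]
  ]
}}

```text
t: 18.4
eef_pos: [569.7, -281.7, 45.9]
tcp_rot: [3.141, 0.001, 1.483]
ft_force: [-0.7, -0.8, 3.0]
opening: 0.327
grip_force: 29.9
```

Call:
{"method": "arm_command", "body": {
  "targets": [
    [0, 0, 1.5, 0, 0],
    [0, 0, 3, 0, 0],
    [0, 0, 4.5, 0, 0],
    [0, 0, 6, 0, 0],
    [0, 0, 6, 0, 0]
  ]
}}

```text
t: 18.9
eef_pos: [569.3, -281.2, 38.9]
tcp_rot: [-3.141, -0.0, 1.483]
ft_force: [0.2, -0.3, -4.8]
opening: 0.33
grip_force: 29.9
```

Call:
{"method": "arm_command", "body": {
  "targets": [
    [0, 0, 1, 0, 0],
    [0, 0, 2, 0, 0],
    [0, 0, 3, 0, 0],
    [0, 0, 4, 0, 0],
    [0, 0, 4, 0, 0]
  ]
}}

```text
t: 19.4
eef_pos: [569.4, -281.4, 35.4]
tcp_rot: [-3.141, -0.0, 1.483]
ft_force: [-0.7, -1.0, -4.1]
opening: 0.329
grip_force: 29.9
```

Call:
{"method": "arm_command", "body": {
  "targets": [
    [0, 0, 0.5, 0, 0],
    [0, 0, 1, 0, 0],
    [0, 0, 1.5, 0, 0],
    [0, 0, 2, 0, 0],
    [0, 0, 2, 0, 0]
  ]
}}

```text
t: 19.9
eef_pos: [569.6, -281.5, 34.1]
tcp_rot: [3.141, 0.0, 1.483]
ft_force: [-1.8, 1.4, 4.2]
opening: 0.332
grip_force: 29.9
```

Seated on the saddles (force reversed at z = 34). One more firm push, then release with a limited opening and retreat.

Call:
{"method": "arm_command", "body": {
  "targets": [
    [0, 0, 0.5, 0, 0],
    [0, 0, 1, 0, 0],
    [0, 0, 1, 0, 0]
  ]
}}

```text
t: 20.2
eef_pos: [569.6, -281.5, 34.0]
tcp_rot: [3.141, 0.0, 1.483]
ft_force: [-4.0, 2.9, 12.6]
opening: 0.332
grip_force: 29.9
```

Call:
{"method": "arm_command", "body": {
  "targets": [
    [0, 0, -1, 0, 0.4],
    [0, 0, -1, 0, 0.5],
    [0, 0, -1, 0, 0.55],
    [0, 0, -1, 0, 0.55],
    [0, 0, -1, 0, 0.55]
  ]
}}

```text
t: 20.7
eef_pos: [569.5, -281.4, 33.5]
tcp_rot: [-3.141, -0.0, 1.483]
ft_force: [0.2, 0.1, 0.8]
opening: 0.548
grip_force: 0.0
```

Call:
{"method": "arm_command", "body": {
  "targets": [
    [0, 0, -15, 0, 0.55],
    [0, 0, -40, 0, 0.55],
    [0, 0, -80, 0, 0.55],
    [0, 0, -125, 0, 0.55],
    [0, 0, -140, 0, 0.55]
  ]
}}

```text
t: 21.2
eef_pos: [570.7, -282.1, 179.4]
tcp_rot: [3.136, 0.003, 1.483]
ft_force: [0.6, 0.5, -0.7]
opening: 0.554
grip_force: 0.0
```

Call:
{"method": "arm_command", "body": {
  "targets": [
    [40, 0, -5, 0, 0.55],
    [80, 0, -10, 0, 0.55],
    [125, 0, -10, 0, 0.55],
    [170, 0, -10, 0, 0.55],
    [210, 0, -10, 0, 0.55]
  ]
}}

```text
t: 21.7
eef_pos: [587.9, -70.3, 184.9]
tcp_rot: [3.14, 0.0, 1.483]
ft_force: [1.1, 0.1, -0.4]
opening: 0.549
grip_force: 0.0
```

Call:
{"method": "arm_command", "body": {
  "targets": [
    [40, 0, 0, 0, 0.55],
    [85, 0, 0, 0, 0.55],
    [130, 0, 0, 0, 0.55],
    [170, 0, 0, 0, 0.55],
    [170, 0, 0, 0, 0.55]
  ]
}}

```text
t: 22.2
eef_pos: [602.8, 101.3, 184.7]
tcp_rot: [3.14, -0.001, 1.487]
ft_force: [-0.5, -0.3, -0.1]
opening: 0.553
grip_force: 0.0
```

Run:
```python
from h import *
c=cam("top"); d=cam("scene"); 
def cr(c,a,b,w,h,s): return cv2.resize(c[0][b:b+h,a:a+w,::-1],(w*s,h*s),interpolation=cv2.INTER_CUBIC)
cv2.imwrite("pics/f1.png",np.hstack([cr(c,345,178,70,110,5),cr(d,145,115,85,110,5)]))
r=np.radians(84.9); ax=np.array([np.cos(r),np.sin(r),0]); n=np.array([ax[1],-ax[0],0]); pos=np.arange(54,86,2.)
g=c[0].astype(np.float32).mean(2)
for k,m in(("A",[648.8,-295.9,46]),("new",[568.9,-288,46]),("B",[489.1,-279.9,46]),("C",[409.1,-272.9,46])):
    for sg in(1,-1):
        q=np.array([w2px(c,np.array(m)+sg*s*ax+4*n) for s in pos],np.float32)
        print(k,sg,cv2.remap(g,q[None,:,0].copy(),q[None,:,1].copy(),1)[0].astype(int).tolist())
    for s in(-35,60):
        q=np.array([w2px(c,np.array(m)+s*ax+o*n) for o in np.arange(-24,25,2)],np.float32)
        print(k,"cross",s,cv2.remap(g,q[None,:,0].copy(),q[None,:,1].copy(),1)[0].astype(int).tolist())
```

```text
A 1 [213, 196, 203, 214, 188, 177, 197, 215, 225, 202, 168, 131, 104, 116, 121, 123]
A -1 [52, 54, 55, 56, 55, 55, 54, 54, 53, 55, 60, 75, 94, 104, 110, 110]
A cross -35 [79, 80, 81, 91, 102, 127, 144, 155, 168, 177, 189, 198, 204, 209, 212, 209, 202, 189, 175, 150, 129, 133, 135, 138, 140]
A cross 60 [80, 76, 79, 83, 97, 111, 129, 144, 155, 170, 180, 187, 199, 205, 214, 216, 211, 205, 193, 182, 156, 138, 140, 141, 143]
new 1 [218, 219, 219, 210, 182, 185, 208, 220, 225, 212, 177, 125, 114, 111, 118, 119]
new -1 [51, 54, 54, 54, 54, 54, 54, 52, 49, 54, 68, 99, 143, 190, 189, 175]
new cross -35 [74, 75, 77, 89, 109, 137, 150, 160, 169, 180, 192, 199, 207, 212, 215, 207, 198, 185, 171, 152, 137, 125, 125, 129, 137]
new cross 60 [82, 80, 78, 80, 85, 103, 121, 140, 152, 163, 173, 187, 193, 206, 210, 215, 207, 201, 192, 176, 160, 147, 140, 141, 141]
B 1 [218, 218, 217, 198, 178, 190, 203, 215, 222, 225, 167, 121, 98, 106, 127, 110]
B -1 [54, 54, 55, 55, 55, 55, 54, 52, 51, 49, 67, 96, 148, 184, 188, 187]
B cross -35 [79, 81, 89, 107, 131, 143, 152, 154, 164, 182, 193, 202, 208, 212, 211, 205, 197, 179, 157, 123, 116, 121, 128, 134, 133]
B cross 60 [82, 82, 83, 86, 97, 115, 133, 151, 166, 177, 185, 191, 196, 204, 198, 194, 187, 180, 167, 151, 134, 137, 139, 140, 142]
C 1 [215, 215, 214, 187, 157, 165, 183, 208, 217, 213, 157, 114, 89, 101, 116, 100]
C -1 [55, 55, 55, 56, 56, 56, 55, 54, 52, 56, 64, 98, 136, 173, 191, 189]
C cross -35 [82, 84, 98, 114, 140, 152, 159, 165, 174, 185, 193, 199, 203, 205, 210, 204, 195, 179, 156, 130, 127, 127, 133, 137, 140]
C cross 60 [81, 80, 81, 84, 96, 115, 137, 154, 168, 179, 186, 192, 195, 198, 187, 186, 184, 179, 168, 156, 145, 140, 139, 139, 140]
```

View pics/f1.png

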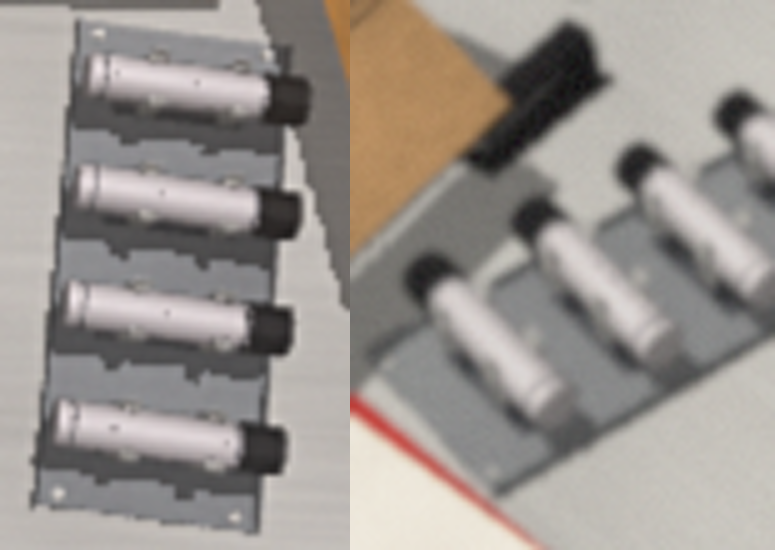

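The picture shows the new tube (second row, about (190,200)) seated in line with its neighbours, cap to the right like theirs. The end edges match to within about 1 mm, and the robot is clear.

Call:
{"method": "arm_command", "body": {
  "targets": [
    [0, 0, 0, 0, 0.55],
    [0, 0, 0, 0, 0.55],
    [0, 0, 0, 0, 0.55]
  ]
}}

```text
t: 22.6
eef_pos: [603.0, 96.0, 183.8]
tcp_rot: [3.141, 0.0, 1.481]
ft_force: [-0.0, 0.3, -0.6]
opening: 0.552
grip_force: 0.0
```

```bash
python3 -c "
from cell import env
print(env.job_done())"
```

```text
the job is handed in; nothing more can be done
None
```

I weighed the tube on the scale pan, then pressed it home in the free clips with its cap matching the filed tubes (ends within about 1 mm of theirs in the top camera), and handed the job in at about 23 s; no verdict was returned.

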